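Clear the drying rack: latched clamps back to the wash, open ones to the tray

ROBOT

A 6-joint arm with a two-finger parallel gripper is mounted at the origin on the work surface. World frame = base frame: x ahead of the robot, y to its left, z up, the work surface at z = 0. Lengths are in m, angles in degrees, forces in N, time in s.
With the tool pointing down it reaches from about 0.275 to 0.85 m from the base axis. Payload 5.2 kg.
Tool frame: the origin (TCP) lies midway between the tips of the shut fingers; the grasp point (between the pads) lies 19 mm behind it (manip.pinch_z is the distance from the TCP to the grasp point, in m); z points along the fingers, y is the direction in which the jaws open and shut (so a half turn about z gives the same grasp; the last joint's range is limited). The gripper opens to 85 mm and grips with 20 to 120 N. Pads are 22 mm wide; open, the fingers measure 114 mm over their backs; the gripper's body (76 mm by 85 mm) begins 54 mm behind the grasp point. The pads swing forward as they close: fully open they stand 13 mm farther back than shut.
Start: joints at [57.021, 14.817, 87.949, -0, 77.235, -11.62], TCP at [0.2, 0.512, 0.231] pointing down, gripper open.
Joint ranges: [-179.93, 179.93], [-52.35, 119.4], [10.71, 147.94], [-69.91, 249.91], [12.55, 155.21], [-178.61, 178.61]. Speed limits (degrees/s): [147.25, 147.25, 180, 180, 180, 180].

INTERFACE

Orientations are given as a 3x3 rotation matrix whose columns are the frame's x, y, z axes.
In Python, from workcell import manip, eyes, workorder gives the robot as it stands.
- The arm moves only by the tool jog_arm, never from a script. Its argument "series" is a list of rows, each a list of 3 entries, a list of its own where there are three numbers: the shift along the world's x, y, z in mm, then the turn, a rotation vector about the world's x, y, z in rad, then the finger opening in mm, from 0 to 85.4. In form: [[[dx, dy, dz], [ax, ay, az], grip], ...]. A call has 1 to 5 rows; each row is the pose to reach, as a shift and turn from the pose measured when the call began; what a row does not reach only later rows make up. A row lasts 1/8 s, in which the tool goes at most 62.5 mm and 10.7 degrees, less where a joint would pass 70% of its speed; a pose out of reach is approached as far as the arm can. A call with a gripper value outside its range is refused whole. The fingers move at their own pace and stop on an object; "newtons" is the grip in N (left out, the last holds). Time passes only in rows, so rows that repeat a pose let the fingers close. It gives the time, the measured TCP pose, the force and the opening at its end, in the units of the state.
- manip.sense(): the state, without advancing time (a new reading comes with each control period).
- eyes.camera(name): name is "side" or "top" or "wrist"; returns the picture (384x512x3 uint8, blue, green, red); there is no depth.
- eyes.camera_info(name): a dict with "camera_matrix" (3x3 intrinsics, pixels), "R" (3x3) and "t" (3): a world point X has camera coordinates R X + t. Camera axes: x right, y down, z forward; pixel columns grow to the right and rows downward; lengths in m; the calibration is good to about 2 mm. A picture is of the moment at which its call begins: read the wrist's pose just before it. camera_info takes no time and is no camera call; for the wrist camera it gives the pose at the moment of the call.
- workorder.hand_in(): hands the job in, once; it reports no verdict.
The state is a dict: "time": time; "q": joint angles; "joint_vel": joint speeds; "joint_torque": joint torques, N m; "eef_pos": TCP position; "eef_rot": TCP orientation; "ft_force": force on the tool from outside, world axes, zero at the start; "torque": the same for the moment, N m; "width": opening from 0.0 (shut) to 1.0 (fully open).
Only numpy, scipy, OpenCV 4.12 (cv2) and the standard library are available. Lean on these libraries where they do the work, as an engineer would, in place of code of your own. Each camera call takes 0.05 s, during which the arm holds its last target. There are 200 camera calls.

TASK

Clear the steel clamps off the sloped drying rack: those still ratcheted shut have not been washed between the jaws, so lay them in the white wire basket; those whose jaws stand open are clean, so lay them in the steel tray. Lay every clamp flat on the floor of its container, not on top of another or dropped in from a height, leave its jaws as you found them, do not touch the lamp bar above the rack, and leave the spatula and everything else where it is.

Things in the scene. Friction and masses are not known exactly. Their poses are not given: they have to be found in the camera images.
- clamp_1_mid (a point): Steel ratchet clamp (locking forceps), 139 long, lying flat, rings on the rack's ledge, jaws up the slope. Point: centre of the pivot block (30 long, 16 wide, 12 thick, 6 above the underside); hold here across the width. x to the jaw tips (45 ahead; rings end 94 behind), z out of the upper face. Rings reach 30 to either side; when open, one handle swings to +y, out to 60. 100 g.
- clamp_2_mid (a point): Steel ratchet clamp (locking forceps), 139 long, lying flat, rings on the rack's ledge, jaws up the slope. Point: centre of the pivot block (30 long, 16 wide, 12 thick, 6 above the underside); hold here across the width. x to the jaw tips (45 ahead; rings end 94 behind), z out of the upper face. Rings reach 30 to either side; when open, one handle swings to +y, out to 60. 100 g.
- clamp_3_mid (a point): Steel ratchet clamp (locking forceps), 139 long, lying flat, rings on the rack's ledge, jaws up the slope. Point: centre of the pivot block (30 long, 16 wide, 12 thick, 6 above the underside); hold here across the width. x to the jaw tips (45 ahead; rings end 94 behind), z out of the upper face. Rings reach 30 to either side; when open, one handle swings to +y, out to 60. 100 g.
- clamp_1_arm (a joint): Opening of clamp 1's swinging half about its pivot, rad: about 0 = jaws together and ratcheted shut; 0.3 to 0.42 = jaws and handles standing well apart. A stiff pivot (0.25 N m) keeps it as it is. Which clamps are shut has to be read from this value or seen.
- clamp_2_arm (a joint): Opening of clamp 2's swinging half about its pivot, rad: about 0 = jaws together and ratcheted shut; 0.3 to 0.42 = jaws and handles standing well apart. A stiff pivot (0.25 N m) keeps it as it is. Which clamps are shut has to be read from this value or seen.
- clamp_3_arm (a joint): Opening of clamp 3's swinging half about its pivot, rad: about 0 = jaws together and ratcheted shut; 0.3 to 0.42 = jaws and handles standing well apart. A stiff pivot (0.25 N m) keeps it as it is. Which clamps are shut has to be read from this value or seen.
- rack: White drying board, 430 wide (y), sloping up at 24 degrees away from its front (-x) edge, with a ledge along the bottom; fixed. Origin on the table top below the row of clamp pivots, where the board's face is 75 up; x points to the high side, z up. Clamps and spatula lie in four places, 110 apart along y.
- lamp: Fixed strip lamp: level bar 460 (y) by 24 by 16, underside 272 above the table, centred 15 in +x of straight above the pivots, on arms from two stands 125 in +x at y = +-215. It stops a gripper coming straight down over the pivots; one square to the board (leaning 24 degrees, fingers down and to +x) passes in front. Origin and axes as the rack's.
- basket: White wire basket, open on top, outside 205 (x) by 185 (y), rim 26 high, floor 3 thick, inside about 196 by 176; fixed. Origin: centre of its underside, on the table; z up.
- tray: Plain sheet steel tray, open on top, outside 205 (x) by 185 (y), walls 24 high, 3 thick, floor 3 thick; fixed. Origin: centre of its underside, on the table; z up.
- spatula: Flat steel spatula 155 long, 6 thick, blade 20 wide, lying on the rack in one of the four places; bystander. Origin under it.
- beaker: Clear plastic beaker, 52 across, 65 high, standing between basket and tray; bystander. Origin at its underside.
- flask: Glass conical flask, 72 across, 112 high; bystander. Origin at its underside.
- wash_bottle: White wash bottle, 60 across, 170 high; bystander. Origin at its underside.
- amber_jar: Amber jar, 52 across, 80 high; bystander. Origin at its underside.
- weight: Brass weight, 32 across, 35 high; bystander. Origin at its underside.

How it is judged:
By the outcome, as a careful person would: the job done as asked, in the order asked, and still so for the second after the job is handed in, with the robot touching nothing.
It also fails if it takes over 72 s, if anything falls off the work surface, if the arm or the gripper's body presses on something with over 40 N, if the wrist force passes 120 N, or if a joint passes its speed limit or range.

## Working session

There is one attempt and no reset: what is moved stays moved. The work goes in short steps, Python scripts to look and compute and a tool call to move; the robot and the scene stay as the last step left them, time stands still between calls to the robot, and variables do not carry over. Pictures are saved under pics/ and viewed, about 8 in all and at most 12, crops included, and the job is handed in when it is done.

Besides the shell and the picture viewer there is one more tool, called after ">>>" as name(argument=value, ...), one argument or row to a line, values as JSON. jog_arm: Moves the arm, as the interface text tells. Its arguments: {"type":"object","properties":{"series":{"type":"array"},"newtons":{"type":"number"}},"required":["series"]}

```bash
mkdir -p pics
python3 - <<'E'
from workcell import manip, eyes
import cv2, numpy as np
s=manip.sense();print(s['time'],s['eef_pos'],np.round(s['eef_rot'],3).tolist())
for n in ('top','side'):
    im=eyes.camera(n);cv2.imwrite(f'pics/{n}0.png',im)
    i=eyes.camera_info(n);print(n,np.round(i['camera_matrix'],1).tolist(),np.round(i['R'],4).tolist(),np.round(i['t'],4).tolist())
a=[cv2.imread(f'pics/{n}0.png') for n in('top','side')]
E
```

```text
0.0 [0.20000116 0.51176621 0.2304523 ] [[-0.931, 0.364, -0.001], [0.364, 0.931, -0.002], [0.0, -0.002, -1.0]]
top [[395.5, 0.0, 258.5], [0.0, 395.5, 193.7], [0.0, 0.0, 1.0]] [[0.012, -0.9998, 0.0147], [-0.9824, -0.0146, -0.1864], [0.1866, -0.0122, -0.9824]] [-0.0054, 0.5206, 1.2439]
side [[362.2, 0.0, 250.5], [0.0, 362.2, 189.7], [0.0, 0.0, 1.0]] [[0.9925, -0.1219, -0.0135], [-0.1025, -0.7635, -0.6376], [0.0674, 0.6342, -0.7702]] [-0.5303, 0.1061, 1.1974]
```

View pics/top0.png

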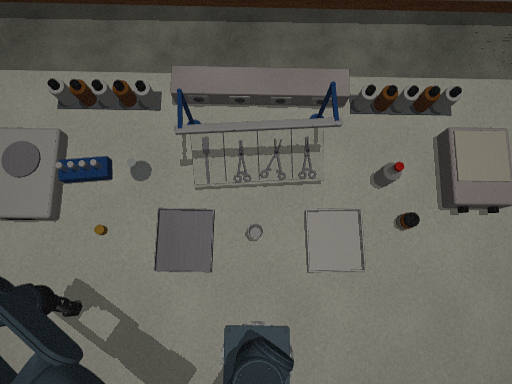

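View pics/side0.png

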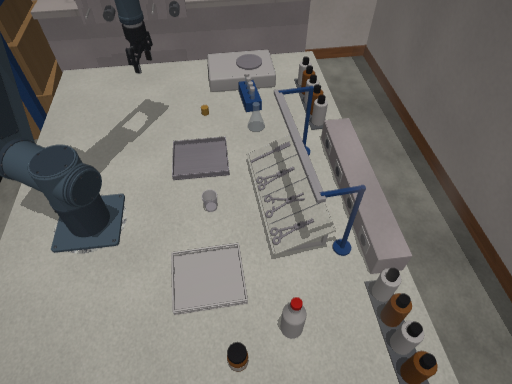

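Top view: the tray (185,240) is at +y and the basket (335,240) at -y. The spatula (207,160) is in the leftmost slot, with clamps near (242,160), (275,158) and (307,158). I'll zoom in.

```bash
cat > h.py <<'E'
from workcell import manip, eyes
import cv2, numpy as np
def ray(n,u,v,info=None):
    i=info or eyes.camera_info(n);K,R,t=map(np.array,(i['camera_matrix'],i['R'],i['t']))
    return -R.T@t, R.T@np.linalg.solve(K,[u,v,1.])
def onplane(n,u,v,p,nv=(0,0,1),info=None):
    c,d=ray(n,u,v,info);p=np.array(p);nv=np.array(nv);return c+d*(nv@(p-c))/(nv@d)
def proj(n,X,info=None):
    i=info or eyes.camera_info(n);x=np.array(i['camera_matrix'])@(np.array(i['R'])@X+i['t']);return x[:2]/x[2]
E
python3 - <<'E'
from h import *
t=cv2.imread('pics/top0.png');s=cv2.imread('pics/side0.png')
a=cv2.resize(t[115:195,175:335],None,fx=5,fy=5,interpolation=cv2.INTER_CUBIC)
b=cv2.resize(s[135:255,240:340],None,fx=5,fy=5,interpolation=cv2.INTER_CUBIC)
cv2.imwrite('pics/za.png',a)
cv2.imwrite('pics/zb.png',b)
# containers at rim height
g=cv2.cvtColor(t,cv2.COLOR_BGR2GRAY)
for nm,px,z in (('tray',[(158,209),(214,209),(213,271),(155,271)],.024),('basket',[(305,209),(361,209),(364,271),(307,271)],.026)):
    P=np.array([onplane('top',u,v,(0,0,z)) for u,v in px]);print(nm,P.mean(0).round(3),P.round(3)[:,:2].tolist())
for nm,u,v in(('beaker',255,236),('flask',141,172),('bottle',384,180),('weight',100,230),('amber',404,222)):
    print(nm,onplane('top',u,v,(0,0,0.02)).round(3))
for u,v in((196,188),(324,183),(176,128),(340,123)):print(u,v,onplane('top',u,v,(0,0,.04 if v>150 else .288)).round(3))
E
```

```text
tray [0.37  0.238 0.024] [[0.469, 0.332], [0.472, 0.147], [0.271, 0.144], [0.269, 0.329]]
basket [ 0.376 -0.248  0.026] [[0.476, -0.153], [0.478, -0.339], [0.277, -0.342], [0.275, -0.158]]
beaker [0.385 0.011 0.02 ]
flask [0.595 0.397 0.02 ]
bottle [ 0.58  -0.423  0.02 ]
weight [0.398 0.517 0.02 ]
amber [ 0.438 -0.483  0.02 ]
196 188 [0.538 0.207 0.04 ]
324 183 [ 0.562 -0.215  0.04 ]
176 128 [0.655 0.232 0.288]
340 123 [ 0.677 -0.218  0.288]
```

View pics/za.png

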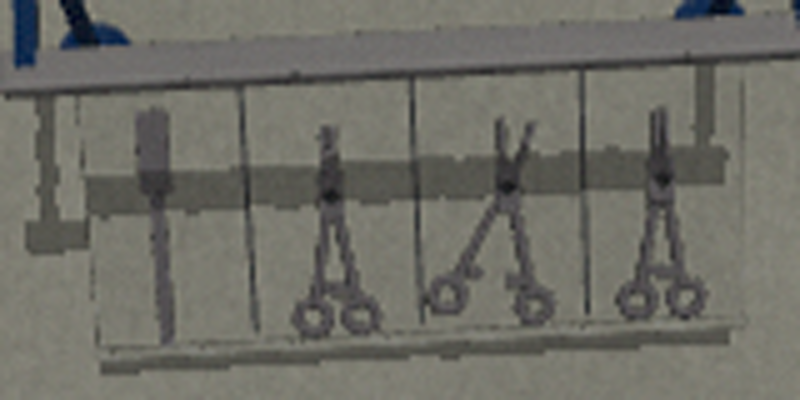

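View pics/zb.png

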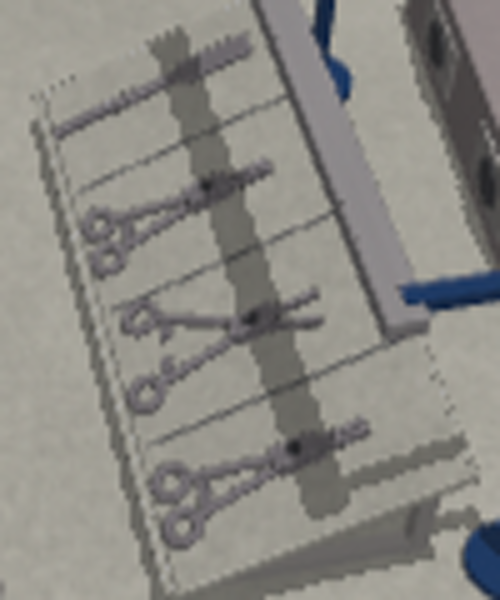

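Zoomed: clamp A (330,190 in the zoom, next to the spatula) is shut, B (506,185) is open and C (660,178) is shut. The side view agrees. Next I triangulate the pivots and yaws, and work out the first pose.

```bash
cat >> h.py <<'E'
from scipy.spatial.transform import Rotation as Ro
def frame(yaw,lean):  # tool frame; tool y ~ +y, fingers down and to +x by lean (deg)
    return (Ro.from_euler('z',yaw,degrees=True)*Ro.from_euler('y',-lean,degrees=True)).as_matrix()@np.diag([-1,1,-1.])
def delta(pos,Rt):
    s=manip.sense();d=(np.array(pos)-s['eef_pos'])*1000
    w=Ro.from_matrix(Rt@np.array(s['eef_rot']).T).as_rotvec()
    print('t',round(s['time'],2),'delta mm',d.round(1).tolist(),'rot',w.round(4).tolist(),'deg',np.degrees(np.linalg.norm(w)).round(1))
E
python3 - <<'E'
from h import *
T=lambda x,y:(175+x/5-.4,115+y/5-.4); S=lambda x,y:(240+x/5-.4,135+y/5-.4)
def tri(a,b):
    c1,d1=ray('top',*a);c2,d2=ray('side',*b);A=np.stack([d1,-d2],1);k=np.linalg.lstsq(A,c2-c1,rcond=None)[0]
    p,q=c1+d1*k[0],c2+d2*k[1];return (p+q)/2,np.linalg.norm(p-q)
for n,a,b in(('A',(330,191),(210,185)),('B',(507,186),(255,318)),('C',(661,178),(297,447))):
    p,e=tri(T(*a),S(*b));print(n,p.round(4),'gap',e.round(4))
yaw=np.radians(2.8)
nv=Ro.from_euler('z',2.8,degrees=True).apply([-np.sin(np.radians(24)),0,np.cos(np.radians(24))])
p0=tri(T(507,186),S(255,318))[0]
for n,a,b in(('A',(330,191),(337,316)),('A tip',(330,191),(329,130)),('B fixed',(507,186),(533,307)),('C',(661,178),(661.5,299)),('C fixed',(661,178),(686,298)),('A fixed',(330,191),(361,316)),('divider2',(412,80),(423,322)),('div1',(241,88),(256,330)),('div3',(584,72),(588,315))):
    P,Q=[onplane('top',*T(*x),p0,nv) for x in(a,b)];d=P-Q;d=Ro.from_euler('z',-0,degrees=True).apply(d)
    print(n,P.round(4),'len',np.linalg.norm(d).round(4),'yaw(hor)',np.degrees(np.arctan2(d[1],d[0])).round(1))
E
```

```text
A [0.6481 0.0615 0.0839] gap 0.0
B [ 0.6552 -0.0533  0.0821] gap 0.0026
C [ 0.6615 -0.1536  0.0831] gap 0.0016
A [0.6488 0.0616 0.0817] len 0.0827 yaw(hor) 3.9
A tip [0.6488 0.0616 0.0817] len 0.0394 yaw(hor) -178.6
B fixed [ 0.6541 -0.0534  0.0816] len 0.0821 yaw(hor) 14.9
C [ 0.6609 -0.1537  0.0824] len 0.0801 yaw(hor) 3.1
C fixed [ 0.6609 -0.1537  0.0824] len 0.0817 yaw(hor) 15.6
A fixed [0.6488 0.0616 0.0817] len 0.085 yaw(hor) 15.6
divider2 [0.7151 0.0095 0.1101] len 0.1583 yaw(hor) 3.9
div1 [0.7081 0.119  0.1093] len 0.1582 yaw(hor) 3.7
div3 [ 0.7221 -0.101   0.1108] len 0.159 yaw(hor) 3.3
```

Run:
```python
from h import *
delta((.612,-.156,.188),frame(3.2,24))
```

```text
t 0.1 delta mm [412.0, -667.8, -42.5] rot [-0.0651, -0.4174, 0.4227] deg 34.2
```

>>> jog_arm(
  series=[
    [[36,-57,0],[-0.006,-0.038,0.038],45],
    [[72,-114,0],[-0.012,-0.076,0.077],45],
    [[108,-171,0],[-0.018,-0.114,0.115],45],
    [[144,-228,0],[-0.024,-0.152,0.154],45],
    [[180,-285,0],[-0.03,-0.19,0.192],45],
  ],
  newtons=50,
)

```text
time: 0.72
eef_pos: [0.3673, 0.2461, 0.2304]
eef_rot: [[-0.966, 0.175, 0.191], [0.176, 0.984, -0.013], [-0.191, 0.021, -0.981]]
ft_force: [1.0, -0.4, -0.4]
width: 0.526
```

Run:
```python
from h import *
print(manip.sense()['width'])
delta((.612,-.156,.188),frame(3.2,24))
```

```text
0.5260591521680436
t 0.72 delta mm [244.7, -402.1, -42.4] rot [-0.0345, -0.2259, 0.2288] deg 18.5
```

>>> jog_arm(
  series=[
    [[35,-57,0],[-0.005,-0.034,0.034],45],
    [[70,-114,0],[-0.01,-0.068,0.068],45],
    [[105,-171,0],[-0.015,-0.102,0.102],45],
    [[140,-228,0],[-0.02,-0.136,0.136],45],
    [[175,-285,0],[-0.026,-0.17,0.17],45],
  ],
)

```text
time: 1.35
eef_pos: [0.5304, -0.0208, 0.2304]
eef_rot: [[-0.934, 0.003, 0.357], [0.006, 1.0, 0.008], [-0.357, 0.01, -0.934]]
ft_force: [1.3, 0.3, 0.6]
width: 0.526
```

>>> jog_arm(
  series=[
    [[35,-60,-10],[-0.005,-0.03,0.03],45],
    [[70,-117,-42],[-0.009,-0.056,0.059],45],
    [[87,-135,-42],[-0.009,-0.07,0.07],45],
    [[87,-135,-42],[-0.009,-0.07,0.07],45],
  ],
)

```text
time: 1.85
eef_pos: [0.6178, -0.1586, 0.1864]
eef_rot: [[-0.906, -0.064, 0.418], [-0.058, 0.998, 0.027], [-0.419, -0.0, -0.908]]
ft_force: [0.2, 0.6, -1.2]
width: 0.527
```

Run:
```python
from h import *
import json
i=eyes.camera_info('wrist');im=eyes.camera('wrist');cv2.imwrite('pics/w1.png',im)
json.dump({k:np.array(v).tolist() for k,v in i.items()},open('w1.json','w'))
print(manip.sense()['q'])
for n,P in(('C',(.661,-.1537,.083)),('B',(.6545,-.0533,.083)),('A',(.6485,.0615,.083))):print(n,proj('wrist',P,i).round(1))
delta((.612,-.156,.188),frame(3.2,24))
```

```text
[ -32.41307127   13.39252647  101.36349985   19.89697832   46.61332509
 -137.53957883]
C [259.9 185.1]
B [377.2 185. ]
A [510.5 186.2]
t 1.9 delta mm [-5.0, 0.8, 1.1] rot [-0.0012, 0.0129, -0.0097] deg 0.9
```

View pics/w1.png

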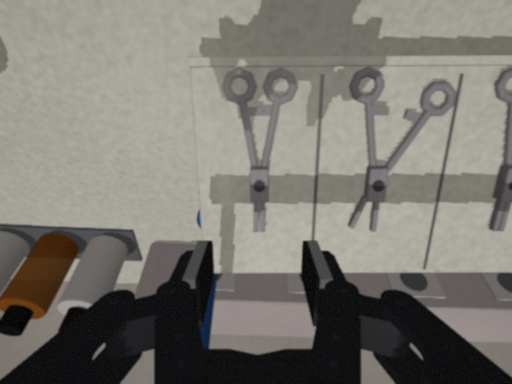

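Wrist view: C's pivot is at (260,185) and B's at (376,185), matching the predictions to about 1 px. C is shut and in line with the tool; B is open. Now the grasp target for C.

Run:
```python
from h import *
import json
i=json.load(open('w1.json'))
T=lambda x,y:(175+x/5-.4,115+y/5-.4)
for n,w,t in(('C',(259.8,185),(661,178)),('B',(376.5,185),(507,186))):
    print(n,onplane('wrist',*w,(0,0,.0863),info=i).round(4),onplane('top',*T(*t),(0,0,.0863)).round(4))
    c1,d1=ray('wrist',*w,info=i);c2,d2=ray('top',*T(*t));k=np.linalg.lstsq(np.stack([d1,-d2],1),c2-c1,rcond=None)[0];print((c1+d1*k[0]).round(4),(c2+d2*k[1]).round(4))
R=frame(3.7,24);n=-R[:,2]
top=onplane('wrist',259.8,185,(0,0,.0863),info=i)
for h in(.03,-.009):delta(top+n*h,R)
```

```text
C [ 0.658  -0.154   0.0863] [ 0.6597 -0.1532  0.0863]
[ 0.6607 -0.1538  0.0831] [ 0.6607 -0.1536  0.0831]
B [ 0.6517 -0.0558  0.0863] [ 0.6526 -0.0531  0.0863]
[ 0.6544 -0.054   0.0831] [ 0.6537 -0.0533  0.0828]
t 1.9 delta mm [28.8, 2.0, -73.2] rot [-0.0013, 0.0129, -0.001] deg 0.7
t 1.9 delta mm [44.6, 3.0, -108.8] rot [-0.0013, 0.0129, -0.001] deg 0.7
```

>>> jog_arm(
  series=[
    [[20,1,-50],[-0.001,0.013,-0.001],45],
    [[30,2,-73],[-0.001,0.013,-0.001],45],
    [[38,2.5,-92],[-0.001,0.013,-0.001],45],
    [[44,3,-107],[-0.001,0.013,-0.001],45],
    [[45,3,-108],[-0.001,0.013,-0.001],45],
  ],
)

```text
time: 2.52
eef_pos: [0.6618, -0.153, 0.0781]
eef_rot: [[-0.912, -0.065, 0.405], [-0.059, 0.998, 0.028], [-0.406, 0.001, -0.914]]
ft_force: [-0.1, 1.0, 0.1]
width: 0.527
```

Run:
```python
from h import *
delta((.6630,-.1538,.0758),frame(3.7,24))
```

```text
t 2.52 delta mm [1.2, -0.8, -2.3] rot [-0.0011, -0.0014, -0.0007] deg 0.1
```

>>> jog_arm(
  series=[
    [[1,-0.8,-2],[0,0,0],45],
    [[1,-0.8,-2],[0,0,0],14],
    [[1,-0.8,-2],[0,0,0],10],
    [[1,-0.8,-2],[0,0,0],10],
    [[1,-0.8,-2],[0,0,0],10],
  ],
  newtons=50,
)

```text
time: 3.15
eef_pos: [0.663, -0.1542, 0.0771]
eef_rot: [[-0.912, -0.065, 0.406], [-0.059, 0.998, 0.027], [-0.407, 0.0, -0.914]]
ft_force: [-3.8, 0.3, 6.2]
width: 0.17
```

>>> jog_arm(
  series=[
    [[-4,0,9],[0,0,0],8],
    [[-10,-0.7,23],[0,0,0],8],
    [[-20,-1,46],[0,0,0],8],
    [[-36,-2,82],[0,0,0],8],
    [[-36,-2,82],[0,0,0],8],
  ],
  newtons=60,
)

```text
time: 3.78
eef_pos: [0.6278, -0.1573, 0.1632]
eef_rot: [[-0.909, -0.064, 0.411], [-0.06, 0.998, 0.023], [-0.411, -0.004, -0.911]]
ft_force: [1.9, -0.0, -1.1]
width: 0.165
```

Run:
```python
from h import *
s=manip.sense();print(s['q'].round(1) if hasattr(s['q'],'round') else s['q'],s['torque'])
im=eyes.camera('wrist');cv2.imwrite('pics/w2.png',im)
# above basket: pivot x = 0.376+0.0245, y=-0.248-0.042
delta((.54,-.22,.20),frame(0,10))
delta((.400,-.290,.10),frame(0,0))
```

```text
[ -31.5   16.   101.4   19.7   44.  -137.3] [-0.04338897  0.27026143 -0.00437412]
t 3.83 delta mm [-87.3, -63.3, 38.8] rot [-0.0061, 0.2471, -0.0646] deg 14.6
t 3.83 delta mm [-227.3, -133.3, -61.2] rot [-0.0118, 0.4216, -0.0642] deg 24.4
```

View pics/w2.png

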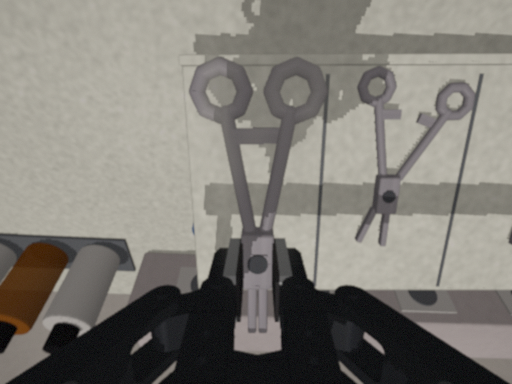

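Clamp C is held straight: rings at (222,92) and (295,92), tip at (258,325). I'm carrying it to the -y half of the basket.

>>> jog_arm(
  series=[
    [[-45,-26,5],[-0.002,0.09,-0.01],8],
    [[-95,-55,5],[-0.005,0.19,-0.025],8],
    [[-140,-82,-5],[-0.008,0.28,-0.04],8],
    [[-190,-110,-35],[-0.01,0.37,-0.05],8],
    [[-227,-133,-61],[-0.012,0.422,-0.05],8],
  ],
)

```text
time: 4.45
eef_pos: [0.399, -0.2903, 0.0989]
eef_rot: [[-1.0, -0.014, -0.003], [-0.014, 1.0, 0.003], [0.003, 0.003, -1.0]]
ft_force: [0.0, -0.5, -1.5]
width: 0.163
```

Run:
```python
from h import *
s=manip.sense();print(np.round(s['q'],1))
delta((.4005,-.290,.05),frame(1,0));delta((.4005,-.290,.010),frame(1,0))
```

```text
[ -49.    16.9  105.6    0.    57.7 -139.8]
t 4.45 delta mm [1.5, 0.3, -48.9] rot [-0.0033, -0.0028, 0.0034] deg 0.3
t 4.45 delta mm [1.5, 0.3, -88.9] rot [-0.0033, -0.0028, 0.0034] deg 0.3
```

>>> jog_arm(
  series=[
    [[1.5,0,-40],[-0.003,-0.003,0.003],8],
    [[1.5,0,-70],[-0.003,-0.003,0.003],8],
    [[1.5,0,-86],[-0.003,-0.003,0.003],8],
    [[1.5,0,-88],[-0.003,-0.003,0.003],8],
    [[1.5,0,-90],[-0.003,-0.003,0.003],8],
  ],
)

```text
time: 5.08
eef_pos: [0.4006, -0.2903, 0.0088]
eef_rot: [[-1.0, -0.017, 0.0], [-0.017, 1.0, 0.0], [-0.0, 0.0, -1.0]]
ft_force: [-0.1, -0.2, -1.2]
width: 0.165
```

>>> jog_arm(
  series=[
    [[0,0,-1],[0,0,0],8],
    [[0,0,-2],[0,0,0],8],
    [[0,0,-3],[0,0,0],8],
    [[0,0,-3],[0,0,0],8],
  ],
)

```text
time: 5.58
eef_pos: [0.4007, -0.2904, 0.0059]
eef_rot: [[-1.0, -0.017, 0.0], [-0.017, 1.0, 0.0], [-0.0, 0.0, -1.0]]
ft_force: [0.8, 0.6, -1.1]
width: 0.16
```

>>> jog_arm(
  series=[
    [[0,0,-1],[0,0,0],8],
    [[0,0,-1.5],[0,0,0],8],
    [[0,0,-1.5],[0,0,0],8],
  ],
)

```text
time: 5.95
eef_pos: [0.4008, -0.2904, 0.0052]
eef_rot: [[-1.0, -0.017, 0.001], [-0.017, 1.0, -0.0], [-0.001, -0.0, -1.0]]
ft_force: [-0.8, 1.4, 7.3]
width: 0.162
```

Contact (7 N). Releasing.

>>> jog_arm(
  series=[
    [[0,0,0],[0,0,0],22],
    [[0,0,0],[0,0,0],34],
    [[0,0,6],[0,0,0],34],
    [[0,0,30],[0,0,0],34],
    [[0,0,85],[0,0,0],34],
  ],
)

```text
time: 6.58
eef_pos: [0.3994, -0.289, 0.0894]
eef_rot: [[-1.0, -0.017, -0.003], [-0.017, 1.0, 0.004], [0.003, 0.004, -1.0]]
ft_force: [0.6, 0.1, -0.1]
width: 0.395
```

Run:
```python
from h import *
delta((.600,.0595,.193),frame(3.7,24))
```

```text
t 6.58 delta mm [200.6, 348.5, 103.6] rot [0.013, -0.4218, 0.0458] deg 24.3
```

>>> jog_arm(
  series=[
    [[5,15,58],[0.002,-0.05,0.005],40],
    [[40,60,85],[0.004,-0.13,0.014],40],
    [[70,112,103],[0.006,-0.21,0.022],40],
    [[100,165,104],[0.009,-0.29,0.03],40],
    [[130,218,104],[0.012,-0.37,0.04],40],
  ],
)

```text
time: 7.2
eef_pos: [0.5304, -0.0696, 0.1947]
eef_rot: [[-0.93, -0.059, 0.362], [-0.054, 0.998, 0.023], [-0.363, 0.001, -0.932]]
ft_force: [1.2, -0.3, -0.3]
width: 0.469
```

>>> jog_arm(
  series=[
    [[28,50,0],[0.001,-0.02,0.003],40],
    [[52,97,0],[0.001,-0.04,0.005],40],
    [[70,130,0],[0.001,-0.052,0.006],40],
    [[70,130,0],[0.001,-0.052,0.006],40],
  ],
)

```text
time: 7.7
eef_pos: [0.6006, 0.063, 0.1947]
eef_rot: [[-0.909, -0.069, 0.41], [-0.063, 0.998, 0.028], [-0.411, -0.001, -0.912]]
ft_force: [-0.2, -0.4, 0.1]
width: 0.468
```

Run:
```python
from h import *
import json
i=eyes.camera_info('wrist');im=eyes.camera('wrist');cv2.imwrite('pics/w3.png',im);t=eyes.camera('top')
json.dump({k:np.array(v).tolist() for k,v in i.items()},open('w3.json','w'))
print(np.round(manip.sense()['q'],1))
z=np.zeros((600,800,3),np.uint8);z[:384,:512]=im;z[384:,:272]=cv2.resize(t[200:280,298:370],(272,216*272//194*0+216));cv2.imwrite('pics/c3.png',z)
print('A',proj('wrist',(.648,.0615,.083),i).round(1),'B',proj('wrist',(.654,-.0535,.083),i).round(1))
delta((.600,.0595,.193),frame(3.7,24))
```

```text
[  -7.5    8.8  105.8    6.9   41.8 -105.5]
A [252.  183.3] B [121.7 181.7]
t 7.8 delta mm [0.1, -1.3, -1.5] rot [0.0007, 0.0038, -0.0014] deg 0.2
```

View pics/c3.png

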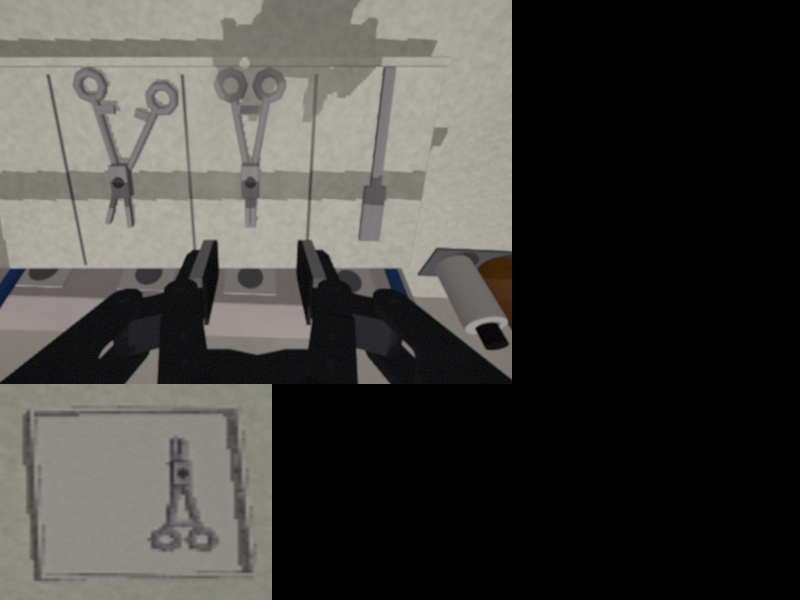

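A is at (250,184), shut, and in line with the tool, with the spatula well clear. C lies flat in the basket, inside its walls. Going down on A.

Run:
```python
from h import *
import json
i=json.load(open('w3.json'));p=onplane('wrist',250.5,183.7,(0,0,.0833),info=i);print(p)
R=frame(4,24);n=-R[:,2]
t=p-n*.0065;print(t);delta(t+n*.04,R);delta(t,R)
```

```text
[0.64826393 0.06015613 0.0833    ]
[0.65090128 0.06034055 0.07736195]
t 7.8 delta mm [34.8, -1.6, -80.6] rot [0.0007, 0.0038, 0.0038] deg 0.3
t 7.8 delta mm [51.0, -0.4, -117.1] rot [0.0007, 0.0038, 0.0038] deg 0.3
```

>>> jog_arm(
  series=[
    [[24,-2,-56],[0,0.004,0.004],45],
    [[35,-2,-80],[0,0.004,0.004],45],
    [[45,-2.5,-104],[0,0.004,0.004],45],
    [[50,-2.5,-115],[0,0.004,0.004],45],
    [[50.5,-2.5,-116],[0,0.004,0.004],45],
  ],
)

```text
time: 8.43
eef_pos: [0.6501, 0.0573, 0.078]
eef_rot: [[-0.912, -0.069, 0.404], [-0.063, 0.998, 0.027], [-0.405, -0.0, -0.914]]
ft_force: [-0.8, 0.2, 0.2]
width: 0.526
```

Run:
```python
from h import *
delta((.6509,.0603,.0776),frame(4,24))
```

```text
t 8.43 delta mm [0.8, 3.0, -0.4] rot [0.0005, -0.0016, 0.0012] deg 0.1
```

>>> jog_arm(
  series=[
    [[0.8,3,-0.4],[0,0,0],45],
    [[0.8,3,-0.4],[0,0,0],20],
    [[0.8,3,-0.4],[0,0,0],8],
    [[0.8,3,-0.4],[0,0,0],8],
    [[0.8,3,-0.4],[0,0,0],8],
  ],
  newtons=60,
)

```text
time: 9.05
eef_pos: [0.6511, 0.0604, 0.0788]
eef_rot: [[-0.911, -0.069, 0.406], [-0.063, 0.998, 0.027], [-0.407, -0.001, -0.914]]
ft_force: [-3.9, -0.9, 6.9]
width: 0.162
```

>>> jog_arm(
  series=[
    [[-4,0,9],[0,0,0],8],
    [[-10,-0.7,23],[0,0,0],8],
    [[-20,-1,46],[0,0,0],8],
    [[-36,-2,82],[0,0,0],8],
    [[-36,-2,82],[0,0,0],8],
  ],
)

```text
time: 9.68
eef_pos: [0.6162, 0.0583, 0.1651]
eef_rot: [[-0.909, -0.069, 0.412], [-0.064, 0.998, 0.027], [-0.413, -0.002, -0.911]]
ft_force: [0.6, 0.4, -0.7]
width: 0.165
```

Run:
```python
from h import *
delta((.4005,-.204,.1),frame(1,0))
```

```text
t 9.68 delta mm [-215.7, -262.3, -65.1] rot [-0.0163, 0.4252, -0.0514] deg 24.6
```

>>> jog_arm(
  series=[
    [[-40,-40,10],[-0.003,0.07,-0.008],8],
    [[-77,-90,10],[-0.006,0.15,-0.018],8],
    [[-112,-140,10],[-0.009,0.23,-0.028],8],
    [[-148,-190,5],[-0.012,0.31,-0.038],8],
    [[-185,-235,-20],[-0.015,0.39,-0.048],8],
  ],
)

```text
time: 10.3
eef_pos: [0.4316, -0.1786, 0.1464]
eef_rot: [[-0.999, -0.02, 0.036], [-0.02, 1.0, -0.001], [-0.036, -0.002, -0.999]]
ft_force: [1.0, -0.3, -0.9]
width: 0.169
```

>>> jog_arm(
  series=[
    [[-30,-27,-40],[-0.001,0.035,-0.003],8],
    [[-30,-27,-45],[-0.001,0.035,-0.003],8],
  ],
)

```text
time: 10.55
eef_pos: [0.3988, -0.2059, 0.0986]
eef_rot: [[-1.0, -0.014, -0.004], [-0.014, 1.0, 0.001], [0.004, 0.001, -1.0]]
ft_force: [0.3, 0.8, -1.0]
width: 0.164
```

Run:
```python
from h import *
delta((.4005,-.204,.05),frame(1,0));delta((.4005,-.204,.006),frame(1,0))
im=eyes.camera('wrist');t=eyes.camera('top')
z=np.zeros((600,800,3),np.uint8);z[:384,:512]=im;z[384:,:320]=cv2.resize(t[200:281,270:390],(320,216));cv2.imwrite('pics/c4.png',z)
```

```text
t 10.55 delta mm [1.7, 1.9, -48.6] rot [-0.0012, -0.0037, 0.0039] deg 0.3
t 10.55 delta mm [1.7, 1.9, -92.6] rot [-0.0012, -0.0037, 0.0039] deg 0.3
```

View pics/c4.png

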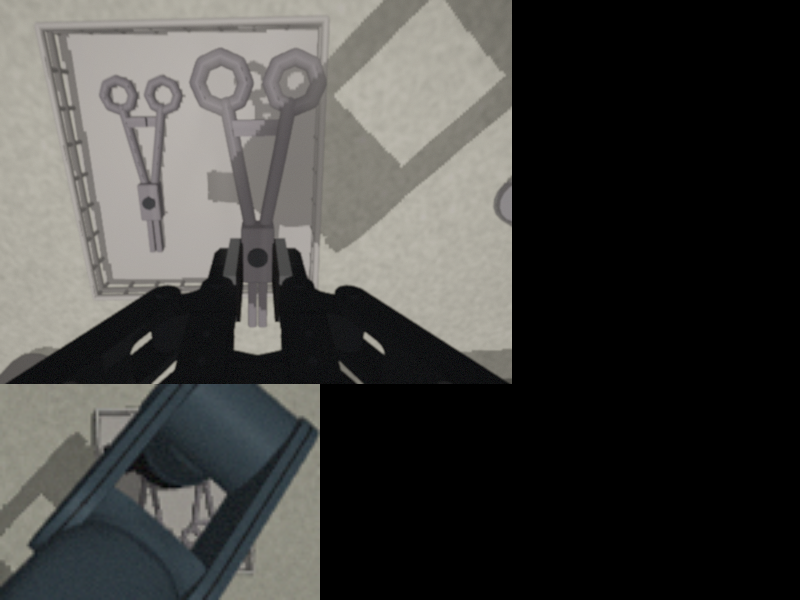

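A is held over the free half of the basket, with C to its left; both ring outlines are inside the walls by the measured numbers. Lowering.

>>> jog_arm(
  series=[
    [[1.7,0,-45],[-0.001,-0.004,0.004],8],
    [[1.7,0,-75],[-0.001,-0.004,0.004],8],
    [[1.7,0,-89],[-0.001,-0.004,0.004],8],
    [[1.7,0,-91],[-0.001,-0.004,0.004],8],
    [[1.7,0,-92],[-0.001,-0.004,0.004],8],
  ],
)

```text
time: 11.28
eef_pos: [0.404, -0.2057, 0.0095]
eef_rot: [[-1.0, -0.02, 0.006], [-0.02, 1.0, -0.003], [-0.006, -0.003, -1.0]]
ft_force: [-0.5, 0.7, -0.4]
width: 0.162
```

>>> jog_arm(
  series=[
    [[0,0,-1],[0,0,0],8],
    [[0,0,-1.5],[0,0,0],8],
    [[0,0,-1.5],[0,0,0],8],
  ],
)

```text
time: 11.65
eef_pos: [0.4041, -0.2059, 0.0084]
eef_rot: [[-1.0, -0.02, 0.006], [-0.02, 1.0, -0.003], [-0.006, -0.004, -1.0]]
ft_force: [-0.2, 0.2, -1.0]
width: 0.161
```

>>> jog_arm(
  series=[
    [[-3,0,-1],[0.003,0.006,-0.002],8],
    [[-3,0,-2],[0.003,0.006,-0.002],8],
    [[-3,0,-2],[0.003,0.006,-0.002],8],
  ],
)

```text
time: 12.02
eef_pos: [0.401, -0.2059, 0.0062]
eef_rot: [[-1.0, -0.018, 0.0], [-0.018, 1.0, -0.0], [-0.0, -0.0, -1.0]]
ft_force: [-0.8, -0.5, -0.4]
width: 0.164
```

>>> jog_arm(
  series=[
    [[0,0,-0.7],[0,0,0],8],
    [[0,0,-1.4],[0,0,0],8],
    [[0,0,-1.4],[0,0,0],8],
  ],
)

```text
time: 12.4
eef_pos: [0.4011, -0.206, 0.0055]
eef_rot: [[-1.0, -0.018, 0.0], [-0.018, 1.0, -0.001], [-0.0, -0.001, -1.0]]
ft_force: [-1.8, 2.0, 8.7]
width: 0.163
```

>>> jog_arm(
  series=[
    [[0,0,0],[0,0,0],22],
    [[0,0,0],[0,0,0],32],
    [[0,0,6],[0,0,0],32],
    [[0,0,30],[0,0,0],32],
    [[0,0,85],[0,0,0],32],
  ],
)

```text
time: 13.02
eef_pos: [0.3996, -0.2047, 0.0899]
eef_rot: [[-1.0, -0.018, -0.004], [-0.018, 1.0, 0.003], [0.004, 0.003, -1.0]]
ft_force: [0.4, -1.1, 1.1]
width: 0.371
```

Run:
```python
from h import *
delta((.606,-.056,.190),frame(3.2,24))
```

```text
t 13.03 delta mm [206.4, 148.7, 100.1] rot [0.0125, -0.4224, 0.0366] deg 24.3
```

>>> jog_arm(
  series=[
    [[5,5,60],[0.002,-0.08,0.005],40],
    [[45,32,90],[0.004,-0.16,0.014],40],
    [[95,67,100],[0.006,-0.25,0.022],40],
    [[145,102,100],[0.009,-0.34,0.03],40],
    [[190,138,100],[0.012,-0.4,0.036],40],
  ],
)

```text
time: 13.65
eef_pos: [0.5907, -0.0657, 0.1908]
eef_rot: [[-0.92, -0.055, 0.389], [-0.05, 0.998, 0.022], [-0.389, 0.0, -0.921]]
ft_force: [1.0, -0.5, 0.4]
width: 0.469
```

>>> jog_arm(
  series=[
    [[16,11,0],[0,-0.02,0],40],
    [[16,11,0],[0,-0.02,0],40],
    [[16,11,0],[0,-0.02,0],40],
  ],
)

```text
time: 14.02
eef_pos: [0.606, -0.0553, 0.1906]
eef_rot: [[-0.912, -0.055, 0.406], [-0.05, 0.999, 0.021], [-0.406, -0.001, -0.914]]
ft_force: [-0.4, 0.2, 0.3]
width: 0.469
```

Run:
```python
from h import *
import json
i=eyes.camera_info('wrist');im=eyes.camera('wrist');t=eyes.camera('top')
json.dump({k:np.array(v).tolist() for k,v in i.items()},open('w5.json','w'))
z=np.zeros((600,800,3),np.uint8);z[:384,:512]=im;z[384:,:320]=cv2.resize(t[200:281,270:390],(320,216));cv2.imwrite('pics/c5.png',z)
s=manip.sense();print(s['time'],s['eef_pos'],np.round(s['eef_rot'],3).tolist());print('B',proj('wrist',(.654,-.0535,.083),i).round(1))
```

```text
14.125 [ 0.60615947 -0.05577119  0.19082962] [[-0.912, -0.054, 0.406], [-0.049, 0.999, 0.021], [-0.407, -0.001, -0.913]]
B [256.6 187.7]
```

View pics/c5.png

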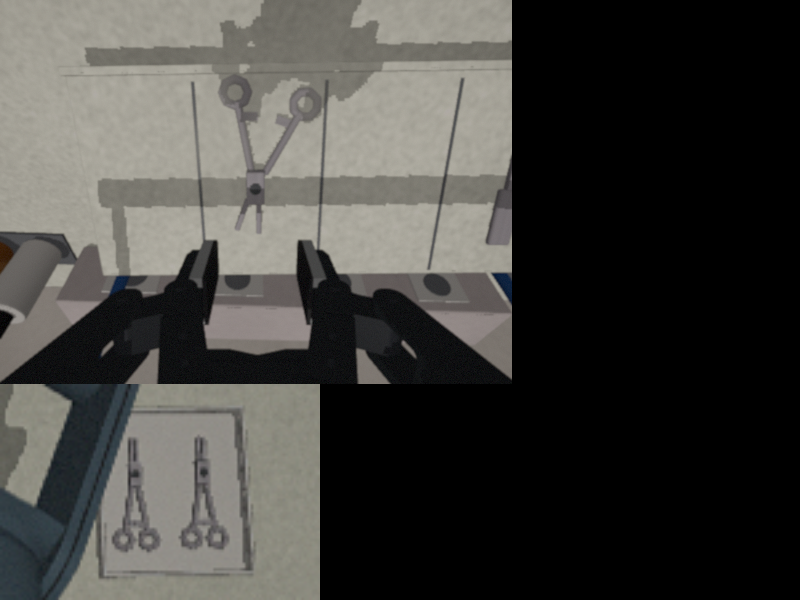

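B's pivot is at (255.5,187.5), open, with its fixed half in line with the tool. A and C lie side by side in the basket, not touching.

Run:
```python
from h import *
import json
i=json.load(open('w5.json'));p=onplane('wrist',255.7,187.5,(0,0,.0833),info=i);print(p)
R=frame(3.1,24);n=-R[:,2]
t=p-n*.0055;print(t);delta(t+n*.04,R);delta(t,R)
```

```text
[ 0.65357822 -0.05429782  0.0833    ]
[ 0.655812   -0.05417684  0.0782755 ]
t 14.12 delta mm [33.4, 0.7, -76.0] rot [0.0011, 0.0003, 0.0005] deg 0.1
t 14.12 delta mm [49.7, 1.6, -112.6] rot [0.0011, 0.0003, 0.0005] deg 0.1
```

>>> jog_arm(
  series=[
    [[24,0.5,-54],[0.001,0,0],45],
    [[33,0.7,-76],[0.001,0,0],45],
    [[44,1.3,-100],[0.001,0,0],45],
    [[49,1.6,-111],[0.001,0,0],45],
    [[49.5,1.6,-112],[0.001,0,0],45],
  ],
)

```text
time: 14.75
eef_pos: [0.6553, -0.0546, 0.0783]
eef_rot: [[-0.913, -0.053, 0.405], [-0.048, 0.999, 0.022], [-0.406, 0.0, -0.914]]
ft_force: [-0.5, -0.2, 0.1]
width: 0.525
```

Run:
```python
from h import *
delta((.6558,-.0542,.0782),frame(3.1,24))
```

```text
t 14.75 delta mm [0.5, 0.4, -0.1] rot [-0.0004, -0.0009, 0.0012] deg 0.1
```

>>> jog_arm(
  series=[
    [[0.4,0.4,0],[0,0,0],30],
    [[0.4,0.4,0],[0,0,0],18],
    [[0.4,0.4,0],[0,0,0],8],
    [[0.4,0.4,0],[0,0,0],8],
    [[0.4,0.4,0],[0,0,0],8],
  ],
  newtons=60,
)

```text
time: 15.38
eef_pos: [0.6559, -0.0545, 0.0797]
eef_rot: [[-0.912, -0.053, 0.407], [-0.049, 0.999, 0.021], [-0.407, -0.0, -0.913]]
ft_force: [-3.7, -0.4, 5.7]
width: 0.159
```

>>> jog_arm(
  series=[
    [[-4,0,9],[0,0,0],8],
    [[-10,-0.5,23],[0,0,0],8],
    [[-20,-1,46],[0,0,0],8],
    [[-36,-2,82],[0,0,0],8],
    [[-36,-2,82],[0,0,0],8],
  ],
)

```text
time: 16.0
eef_pos: [0.6209, -0.0571, 0.166]
eef_rot: [[-0.909, -0.053, 0.413], [-0.049, 0.999, 0.019], [-0.413, -0.003, -0.911]]
ft_force: [0.1, -1.5, -0.5]
width: 0.163
```

Run:
```python
from h import *
delta((.3945,.223,.1),frame(-1,0))
```

```text
t 16.0 delta mm [-226.4, 280.1, -66.0] rot [-0.0043, 0.4258, -0.0699] deg 24.7
```

>>> jog_arm(
  series=[
    [[-42,35,14],[-0.001,0.08,-0.008],8],
    [[-80,80,14],[-0.002,0.16,-0.015],8],
    [[-115,130,14],[-0.003,0.24,-0.023],8],
    [[-152,180,10],[-0.003,0.32,-0.03],8],
    [[-190,230,-10],[-0.004,0.4,-0.036],8],
  ],
)

```text
time: 16.62
eef_pos: [0.4325, 0.1719, 0.1577]
eef_rot: [[-1.0, -0.015, 0.027], [-0.015, 1.0, 0.007], [-0.027, 0.007, -1.0]]
ft_force: [1.3, -0.2, -1.2]
width: 0.163
```

>>> jog_arm(
  series=[
    [[-36,50,-40],[0,0.026,0],8],
    [[-36,50,-56],[0,0.026,0],8],
    [[-36,50,-56],[0,0.026,0],8],
  ],
)

```text
time: 17.0
eef_pos: [0.3942, 0.2223, 0.0999]
eef_rot: [[-1.0, -0.017, -0.004], [-0.017, 1.0, 0.006], [0.004, 0.006, -1.0]]
ft_force: [-0.7, -0.5, -0.3]
width: 0.161
```

Run:
```python
from h import *
delta((.3945,.223,.05),frame(1,0));delta((.3945,.223,.008),frame(1,0))
im=eyes.camera('wrist');cv2.imwrite('pics/w6.png',im)
```

```text
t 17.0 delta mm [0.3, 0.7, -49.9] rot [-0.0058, -0.004, -0.0] deg 0.4
t 17.0 delta mm [0.3, 0.7, -91.9] rot [-0.0058, -0.004, -0.0] deg 0.4
```

View pics/w6.png

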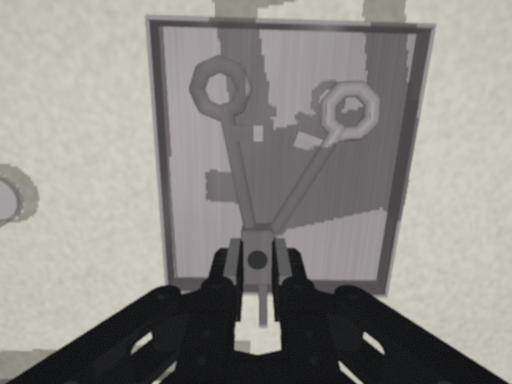

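B is held, still open, with both rings (218,90) and (350,108) inside the tray walls. Lowering.

>>> jog_arm(
  series=[
    [[0,0.5,-45],[-0.006,-0.004,0],8],
    [[0,0.5,-75],[-0.006,-0.004,0],8],
    [[0,0.5,-88],[-0.006,-0.004,0],8],
    [[0,0.5,-91],[-0.006,-0.004,0],8],
    [[0,0.5,-92],[-0.006,-0.004,0],8],
  ],
)

```text
time: 17.68
eef_pos: [0.3971, 0.2225, 0.0101]
eef_rot: [[-1.0, -0.016, 0.005], [-0.016, 1.0, 0.001], [-0.005, 0.001, -1.0]]
ft_force: [0.2, -0.5, -0.5]
width: 0.157
```

>>> jog_arm(
  series=[
    [[0,0,-1],[0,0,0],8],
    [[0,0,-2],[0,0,0],8],
    [[0,0,-2],[0,0,0],8],
  ],
)

```text
time: 18.05
eef_pos: [0.3973, 0.2226, 0.0084]
eef_rot: [[-1.0, -0.016, 0.005], [-0.016, 1.0, 0.001], [-0.005, 0.001, -1.0]]
ft_force: [-0.2, 0.8, -0.3]
width: 0.164
```

>>> jog_arm(
  series=[
    [[-2,0,-1],[-0.001,0.005,0],8],
    [[-2,0,-2.2],[-0.001,0.005,0],8],
    [[-2,0,-2.2],[-0.001,0.005,0],8],
  ],
)

```text
time: 18.42
eef_pos: [0.3958, 0.2227, 0.0076]
eef_rot: [[-1.0, -0.016, 0.002], [-0.016, 1.0, 0.0], [-0.002, 0.0, -1.0]]
ft_force: [-3.7, -2.4, 17.1]
width: 0.164
```

>>> jog_arm(
  series=[
    [[0,0,0.8],[-0.001,0.002,0],8],
    [[0,0,0.8],[-0.001,0.002,0],8],
  ],
)

```text
time: 18.68
eef_pos: [0.3958, 0.2228, 0.0084]
eef_rot: [[-1.0, -0.016, -0.0], [-0.016, 1.0, -0.001], [0.0, -0.001, -1.0]]
ft_force: [0.4, 0.4, -0.9]
width: 0.165
```

>>> jog_arm(
  series=[
    [[0,0,-0.6],[0,0,0],20],
    [[0,0,-0.6],[0,0,0],30],
    [[0,0,6],[0,0,0],30],
    [[0,0,35],[0,0,0],30],
    [[0,0,95],[0,0,0],30],
  ],
)

```text
time: 19.3
eef_pos: [0.3939, 0.2222, 0.103]
eef_rot: [[-1.0, -0.016, -0.006], [-0.016, 1.0, -0.002], [0.006, -0.002, -1.0]]
ft_force: [1.0, 0.3, -0.2]
width: 0.353
```

>>> jog_arm(
  series=[
    [[-30,50,50],[0,0,0],30],
    [[-70,90,70],[0,0,0],30],
    [[-110,130,80],[0,0,0],30],
    [[-150,170,90],[0,0,0],30],
    [[-180,210,90],[0,0,0],30],
  ],
)

```text
time: 19.92
eef_pos: [0.2123, 0.4338, 0.1947]
eef_rot: [[-1.0, -0.017, -0.004], [-0.017, 1.0, 0.0], [0.004, 0.0, -1.0]]
ft_force: [1.1, 0.4, -0.1]
width: 0.352
```

Run:
```python
from h import *
t=eyes.camera('top');s=eyes.camera('side')
z=np.zeros((600,800,3),np.uint8);z[:340,:]=cv2.resize(t[115:285,120:420],None,fx=2.667,fy=2,interpolation=3)[:340,:800]
z[340:,:600]=cv2.resize(s[130:310,155:345],(600,260),interpolation=3);cv2.imwrite('pics/c7.png',z)
print(manip.sense()['time'])
```

```text
20.025
```

View pics/c7.png

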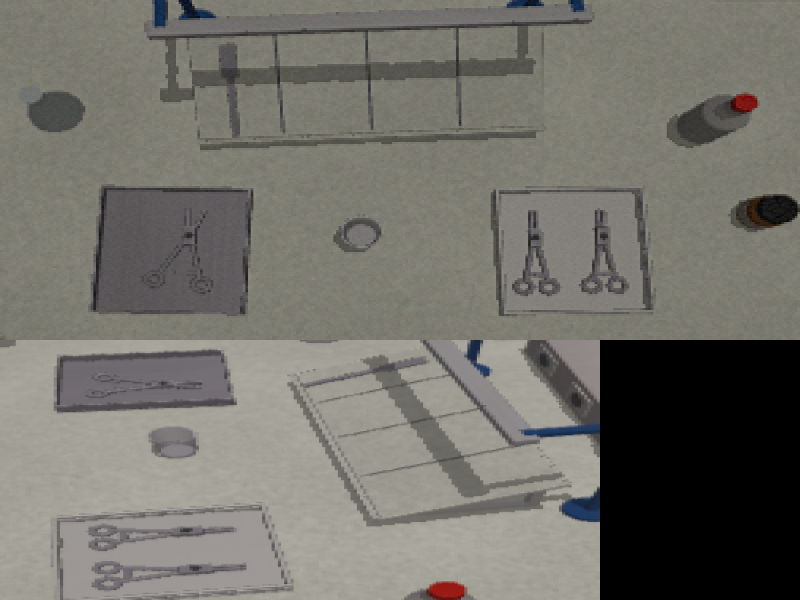

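The open clamp lies in the tray (188,235) and the two shut ones lie apart in the basket (535,235) and (602,235). On the rack only the spatula remains, in its place. Handing in.

```bash
python3 -c "
from workcell import workorder
print(workorder.hand_in())"
```

```text
the job is handed in; nothing more can be done
None
```

All three clamps are off the rack. The two shut ones lie side by side in the white basket, and the open one lies in the steel tray with its jaws still open.

- **Handling:** I held each clamp at its pivot block with the gripper square to the board and lowered it until I felt the floor. Contact was 7 N and 9 N in the basket. In the tray it reached 17 N, so I backed off about 0.8 mm before letting go.
- **Last checks:** The top and side views just before handing in show all three clamps flat inside their walls and not touching each other. The spatula, beaker, flask, wash bottle and amber jar are where they were. The brass weight was outside that final crop, so I did not check it, but the arm worked nowhere near it.
- **Clamp openings:** I judged these only from the images, not from the joint values.
- **Lamp bar:** I saw no sign of contact; wrist readings on the lifts stayed within about 2 N.
- **Time:** The robot clock read about 20 s at hand-in, against the 72 s limit.
- **Disagreements:** I measured the pivot tops at 83 mm high, where the given sizes put them at 86 mm, and allowed for it by watching the contact force. No check failed.

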